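Tighten the bearing ring of a model car's differential case with a pin spanner

ROBOT

A 6-joint arm with a two-finger parallel gripper is mounted at the origin on the work surface. World frame = base frame: x ahead of the robot, y to its left, z up, the work surface at z = 0. Lengths are in m, angles in degrees, forces in N, time in s.
With the tool pointing down it reaches from about 0.4 to 0.825 m from the base axis. Payload 7 kg.
Tool frame: the origin (TCP) lies midway between the tips of the shut fingers; the grasp point (between the pads) lies 19 mm behind it; z points along the fingers, y is the direction in which the jaws open and shut (so a half turn about z gives the same grasp; the last joint's range is limited). The gripper opens to 88 mm and grips with 3 to 60 N. Pads are 19 mm wide; open, the fingers measure 130 mm over their backs; the gripper's body (78 mm by 193 mm) begins 47 mm behind the grasp point.
Start: joints at [-50.013, 20.546, 0.682, 0, -70.136, -16.507], TCP at [0.269, -0.619, 0.227] pointing down, gripper open.
Joint ranges: [-176.03, 176.03], [-82.01, 121.73], [-58.28, 71.71], [-173.87, 95.51], [-174.79, -0.11], [-173.66, 173.66]. Speed limits (degrees/s): [136.94, 136.94, 172.46, 180, 180, 180].

INTERFACE

Orientations are given as a 3x3 rotation matrix whose columns are the frame's x, y, z axes.
In Python, from rig import robot gives the robot as it stands. Calls block until the motion is done:
- robot.goto(position, orientation): joint-space move of the TCP to a pose.
- robot.servo_line(position, ori=None, speed=0.15): straight line of the TCP; ori=None keeps the orientation; speed is the mean speed in m/s.
- robot.movej(angles): joint-space move.
- robot.move_gripper(opening): opening from 0.0 (shut) to 1.0 (fully open); the grip force is fixed at half the most; returns when the fingers have stopped.
- robot.dwell(seconds).
- robot.ik(position, orientation): joint angles nearest the present ones, or None.
- robot.grab_frame(name): name is "side" or "top"; returns (picture, depth): 480x640x3 uint8, red, green, blue; 480x640 float32, m along the optical axis (not along the pixel's ray), 0 where there is no reading.
- robot.camera_info(name): a dict with "vfov" (degrees; the focal length in pixels is half the picture's height over the tangent of half this angle, whatever the lens; pixels are square), "cx", "cy" (the principal point, pixels), "k1" (the pictures are not rectified: a ray, as slopes to the right and down, at radius r is drawn at 1 + k1 r^2 times it, then the intrinsics apply), "view" (4x4, takes a point from world to camera coordinates). Camera axes: x right, y down, z forward; pixel columns grow to the right and rows downward; lengths in m; the calibration is good to about 2 mm. A picture is of the moment at which its call begins. camera_info takes no time and is no camera call.
A pose or a line that the arm cannot do raises robot.Unreachable and nothing moves.
- robot.job_done(): hands the job in, once; it reports no verdict.
Readings, each from a call of its own:
- robot.read_t(): time.
- robot.read_qpos(): joint angles.
- robot.read_qvel(): joint speeds.
- robot.read_effort(): joint torques, N m.
- robot.read_position(): TCP position.
- robot.read_tcp_rot(): TCP orientation.
- robot.read_force(): force on the tool from outside, world axes, zero at the start.
- robot.read_ft_torque(): the same for the moment, N m.
- robot.read_grip_width(): opening from 0.0 (shut) to 1.0 (fully open).
Only numpy, scipy, OpenCV 4.12 (cv2) and the standard library are available. Lean on these libraries where they do the work, as an engineer would, in place of code of your own. Each camera call takes 0.05 s, during which the arm holds its last target.

TASK

Take the two-pin spanner, which has been pushed half under the low plywood shelf, put the two pins of its wide end into the two holes of the bearing ring down in the bore of the differential case, and turn the ring clockwise until it is fully home against its stop. Then lift the spanner out, lay it gently back on the bench mat clear of the case, and leave the cans, the dish and the spare wheel standing where they are.

Things in the scene. Friction and masses are not known exactly. Their poses are not given: they have to be found in the camera images.
- spanner: Plain steel two-ended offset pin spanner, 0.2 kg. Origin midway between the tips of its two wide-spaced pins; x along the bar to the small end, y across along the line of the wide pins, z up. It stands level on its four pins, bar pushed under the shelf, whose front edge is 22 to 30 mm past the origin: only the wide head sticks out. Heights above pin tips: heads 7-17 mm, necks 17-26, bar 26-34 mm.
- wide_pins (a point): The spanner's origin: midway between the tips of its wide pins, same axes. The pins are 5 mm in diameter, 7 mm long, at y = +15 and -15 mm, tapered to 3 mm over the last 2 mm. The flat round wide head round this point is 42 mm in diameter; the neck (16 mm wide) rises from it to the bar at x = 4 to 20 mm.
- bar_mid (a point): Middle of the spanner's straight bar: x = 75 mm from wide_pins, at half the bar's thickness (30 mm above the pin tips), same axes. The bar is 16 mm wide and 8 mm thick; free to grip from x = 25 to 135 mm from the wide pins. Centre of mass near x = 60 mm.
- small_pins (a point): Midway between the tips of the spanner's small-end pins, 150 mm along x from wide_pins, same axes. Head 25 mm in diameter, pins 16 mm apart, as long as the wide ones; this end does not fit the ring.
- shelf: Low fixed plywood shelf, 200 mm deep, 300 mm wide; board top 56 mm and underside 46 mm above the bench, 12 mm side panels. A charger and a battery stand on it, 90 mm and more behind the front edge, up to 106 mm above the bench. Origin: middle of the front edge, at bench level; x points in under the shelf, y along the edge, z up.
- gearcase: Cast alloy differential case, fixed on a black 150 x 136 x 8 mm plate, bearing bore facing straight up. Origin on the bore's axis at bench level; x towards the pinion snout, z up. Collar 78 mm outside, rim 62 mm above the bench, bore 50 mm in diameter. The flange reaches 65 mm from the axis, 23 mm high; the snout 96 mm, 40 mm high.
- ring_face (a point): Centre of the steel bearing ring's upper face, 16 mm down in the bore, 46 mm above the bench. The frame turns with the ring: x along the line of its two holes (8 mm in diameter, 7 mm deep, 15 mm each side of the centre), z up. With the pins fully in, the wide head rests on this face and the bar lies 3 to 11 mm above the rim, square to the line of the holes, pointing either way.
- ring (a joint): Angle of the ring in its thread, rad; grows as it is turned clockwise seen from above; 2.2 is fully home on a solid stop. Starts 0.5 to 1.3 rad short of it. It turns stiffly (about 0.3 N m), stays where it is left and does not sink noticeably. The loose fit of the pins takes up to 0.2 rad of spanner travel before the ring follows.
- spray: Tall aerosol can, 64 mm in diameter, 181 mm high, 0.3 kg, standing in one of three places beyond or beside the case, 130 to 170 mm from its axis, where it can block the spanner's swing on one side. Origin: centre of its underside.
- dish: Shallow steel parts dish, 84 mm in diameter, 26 mm high, in another of the three places. Origin: centre of its underside.
- wheel: Spare rubber-tyred wheel lying flat, 65 mm in diameter, 26 mm high, in the third place. Origin: centre of its underside.
- drink: Full drink can standing beyond the space between shelf and case, 66 mm in diameter, 123 mm high. Origin: centre of its underside.
Not all that is in view belongs to the job. Leave any yellow look-alike of the spanner alone. Of the things that look like the gearcase, the larger one is meant.

How it is judged:
By the outcome, as a careful person would: the job done as asked, in the order asked, and still so for the second after the job is handed in, with the robot touching nothing.
It also fails if it takes over 64 s, if anything falls off the work surface, if the arm or the gripper's body presses on something with over 40 N, if the wrist force passes 120 N, or if a joint passes its speed limit or range.

## Working session

There is one attempt and no reset: what is moved stays moved. The work goes in short steps, each a Python script; the robot and the scene stay as the last script left them, time stands still between calls to the robot, and variables do not carry over. Pictures are saved under pics/ and viewed, and the job is handed in when it is done.

```bash
ls; mkdir -p pics; python3 - <<'E'
from rig import robot
import cv2,numpy as np
for n in("side","top"):
    im,d=robot.grab_frame(n); cv2.imwrite(f"pics/{n}0.png",im[:,:,::-1]); np.save(f"{n}0_d.npy",d); np.save(f"{n}0.npy",im)
    c=robot.camera_info(n); print(n,c["vfov"],c["cx"],c["cy"],c["k1"]);print(np.round(c["view"],4), (d==0).mean())
print(robot.read_t())
E
```

```text
pics
side 52.82557266903503 314.8820919309201 238.8870710182467 -0.001084447506924716
[[-0.9234 -0.3831  0.0242  0.5285]
 [-0.2108  0.4532 -0.8661  0.1941]
 [ 0.3208 -0.8049 -0.4992  1.0489]
 [ 0.      0.      0.      1.    ]] 0.00404296875
top 54.307306908397315 319.38636492644287 238.2601145721569 0.004063809967678441
[[-0.0262 -0.9992 -0.0298  0.0416]
 [-0.994   0.0292 -0.1058  0.5741]
 [ 0.1066  0.0269 -0.9939  0.9932]
 [ 0.      0.      0.      1.    ]] 0.004020182291666666
0.1
```

View pics/side0.png

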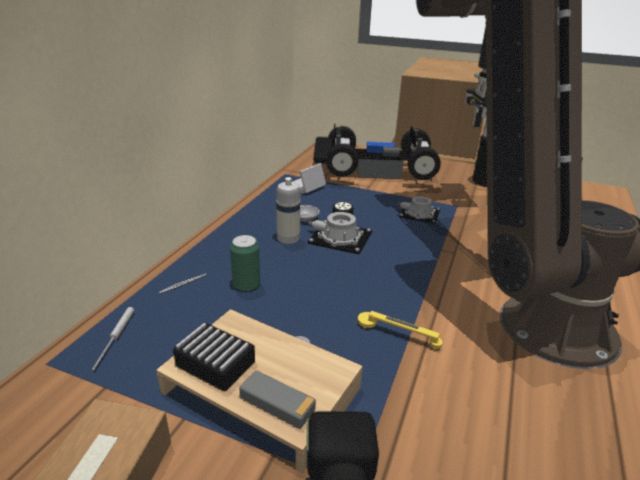

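View pics/top0.png

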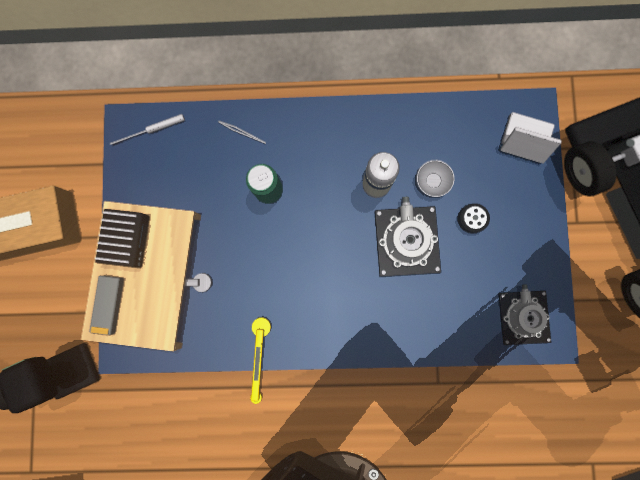

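The top view shows the spanner's silver wide head at about (203,283), sticking out of the shelf's right edge. The other candidates are:
- **Yellow look-alike:** (260,360), to be left alone.
- **Screwdriver and tweezers:** (150,130) and (242,132), not it.
- **Gearcase:** the large one at (408,240) is meant. The small one at (525,318) is the decoy.

Next, a close crop to check both choices.

```bash
cat > h.py <<'E'
import numpy as np, cv2
from rig import robot
def cam(n):
    c=robot.camera_info(n); f=240/np.tan(np.radians(c["vfov"]/2)); return f,c["cx"],c["cy"],c["k1"],np.array(c["view"])
def rays(n,uv):
    f,cx,cy,k1,V=cam(n); uv=np.atleast_2d(uv).astype(float)
    K=np.array([[f,0,cx],[0,f,cy],[0,0,1]])
    p=cv2.undistortPoints(uv[:,None],K,np.array([k1,0,0,0.]))[:,0]
    d=np.c_[p,np.ones(len(p))]; R=V[:3,:3]
    return -R.T@V[:3,3], d@R, p
def onplane(n,uv,z):
    o,d,_=rays(n,uv); return o+d*((z-o[2])/d[:,2])[:,None]
def pts(n,uv,dep):
    o,d,_=rays(n,uv); uv=np.atleast_2d(uv).astype(int); return o+d*dep[uv[:,1],uv[:,0]][:,None]
def cloud(n,dep):
    v,u=np.mgrid[:480,:640]; return pts(n,np.c_[u.ravel(),v.ravel()],dep).reshape(480,640,3)
def proj(n,P):
    f,cx,cy,k1,V=cam(n); P=np.atleast_2d(P).astype(float)
    return cv2.projectPoints(P,cv2.Rodrigues(V[:3,:3])[0],V[:3,3],np.array([[f,0,cx],[0,f,cy],[0,0,1]]),np.array([k1,0,0,0.]))[0][:,0]
def crop(n,im,u,v,r,s,name):
    c=im[max(0,v-r):v+r,max(0,u-r):u+r,::-1]; c=cv2.resize(c,None,fx=s,fy=s,interpolation=cv2.INTER_CUBIC); return c
E
python3 - <<'E'
from h import *
t=np.load("top0.npy"); 
a=crop("top",t,203,283,25,8,0);b=crop("top",t,408,240,40,5,0)
cv2.imwrite("pics/crop1.png",np.hstack([a,b]))
d=np.load("top0_d.npy");C=cloud("top",d);print(C[283,203],C[283,150],C[240,408],C[300,300],C[170,382],C[180,262])
for (u,v) in [(194,213),(182,340)]: print(C[v,u])
E
```

```text
[0.48457328 0.28570614 0.01878673] [0.48689515 0.38835933 0.05838826] [ 0.56427203 -0.16482649  0.04453097] [ 4.41413633e-01  7.33322766e-02 -1.73313207e-04] [ 0.68963572 -0.10203708  0.16295033] [0.68722847 0.13631666 0.12306661]
[0.63631433 0.29673064 0.05020269]
[ 3.59970954e-01  3.37975126e-01 -3.18630936e-04]
```

View pics/crop1.png

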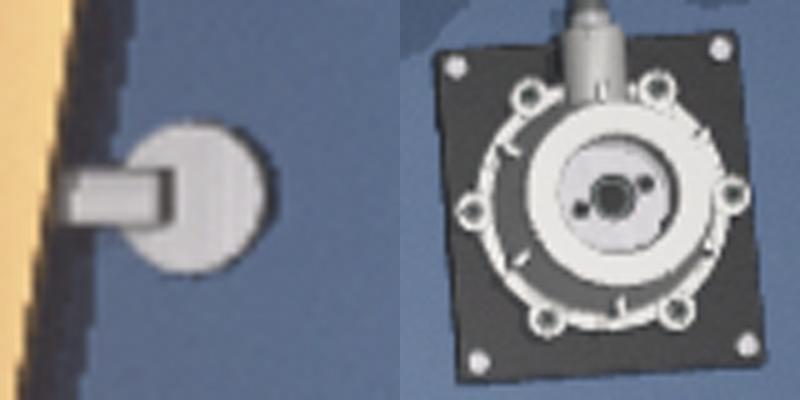

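The left crop shows a round silver wide head centred at about (202,283). Its neck rises towards the shelf, so this is the plain steel spanner. The right crop shows the large case, with its ring holes at about (404,242) and (417,237). Next I'll measure with code.

```bash
python3 - <<'E'
from h import *
t=np.load("top0.npy");d=np.load("top0_d.npy");C=cloud("top",d)
hsv=cv2.cvtColor(t,cv2.COLOR_RGB2HSV)
def roi(m,u0,u1,v0,v1):
    o=np.zeros_like(m);o[v0:v1,u0:u1]=m[v0:v1,u0:u1];return o.astype(np.uint8)
# head
m=roi((hsv[...,1]<60)&(hsv[...,2]>120),180,225,260,310)
c=max(cv2.findContours(m,0,cv2.CHAIN_APPROX_NONE)[0],key=cv2.contourArea)[:,0]
h=onplane("top",c,0.017)
# head contour: points right part
from scipy.optimize import least_squares
g=h[c[:,0]>=199]
s=least_squares(lambda p:np.hypot(g[:,0]-p[0],g[:,1]-p[1])-p[2],[.485,.286,.021],loss="soft_l1",f_scale=.001).x
print("head",s, "n",len(g))
# neck by columns
for u in range(184,200):
    v=np.where(m[:,u])[0]
    if len(v): 
        e=(v.min()+v.max())/2; print(u,v.min(),v.max(),onplane("top",[u,e],.03)[0][:2].round(4),C[int(e),u].round(3))
# shelf edge : board pixels
for v in range(220,345,15):
    u=np.where((C[v,:260,2]>.05))[0]; 
    if len(u): print("edge",v,u.max(),onplane("top",[u.max()+.5,v],.056)[0].round(4))
# gearcase collar rim
mm=roi((abs(C[...,2]-.062)<.004),360,450,190,285)
cs=max(cv2.findContours(mm,cv2.RETR_EXTERNAL,cv2.CHAIN_APPROX_NONE)[0],key=cv2.contourArea)[:,0]
g=onplane("top",cs,.062); f=lambda p:np.hypot(g[:,0]-p[0],g[:,1]-p[1])-p[2]
print("collar depth",least_squares(f,[.565,-.165,.039],loss="soft_l1",f_scale=.001).x)
# holes: dark
gray=cv2.cvtColor(t,cv2.COLOR_RGB2GRAY)
mk=roi(gray<110,396,425,228,252)
n,l,st,ce=cv2.connectedComponentsWithStats(mk)
for i in range(1,n):
    if st[i,4]>3: print(st[i],ce[i].round(2),onplane("top",ce[i],.046)[0].round(4))
for nm,z,(u0,u1,v0,v1) in [("spray",.15,(350,405,140,200)),("drink",.11,(235,290,155,215)),("dish",.02,(412,460,155,200)),("wheel",.02,(455,495,200,237))]:
    k=roi(C[...,2]>z-.005,u0,u1,v0,v1)>0; P=C[k]; print(nm,len(P),((P.min(0)+P.max(0))/2).round(3),(P.max(0)-P.min(0)).round(3),P[:,2].max())
E
```

```text
head [0.48658197 0.29082961 0.0203334 ] n 31
186 282 284 [0.4854 0.32  ] [0.485 0.318 0.036]
187 280 285 [0.4864 0.3178] [0.487 0.316 0.034]
188 279 285 [0.4874 0.3156] [0.487 0.313 0.037]
189 279 285 [0.4874 0.3134] [0.487 0.312 0.035]
190 279 285 [0.4873 0.3112] [0.487 0.309 0.036]
191 279 285 [0.4873 0.309 ] [0.487 0.308 0.032]
192 279 285 [0.4872 0.3068] [0.487 0.306 0.033]
193 277 287 [0.4871 0.3046] [0.487 0.303 0.035]
194 276 288 [0.4871 0.3024] [0.487 0.301 0.033]
195 275 289 [0.487  0.3002] [0.487 0.299 0.035]
196 274 290 [0.487 0.298] [0.487 0.296 0.038]
197 274 291 [0.4858 0.2958] [0.487 0.294 0.036]
198 273 291 [0.4868 0.2936] [0.487 0.294 0.03 ]
199 273 291 [0.4868 0.2914] [0.487 0.295 0.019]
edge 220 193 [0.62   0.2961 0.056 ]
edge 235 191 [0.5875 0.3003 0.056 ]
edge 250 188 [0.5553 0.3067 0.056 ]
edge 265 224 [0.5209 0.2291 0.056 ]
edge 280 203 [0.4902 0.2743 0.056 ]
edge 295 182 [0.4597 0.3192 0.056 ]
edge 310 232 [0.4254 0.2125 0.056 ]
edge 325 177 [0.397  0.3295 0.056 ]
edge 340 231 [0.3632 0.215  0.056 ]
collar depth [ 0.56577054 -0.16925648  0.03794364]
[415 228   9  19  28] [420.39 236.  ] [ 0.572  -0.1914  0.046 ]
[403 235  12   8  59] [409.76 238.93] [ 0.5663 -0.1685  0.046 ]
[416 235   3   3   6] [416.83 236.17] [ 0.5718 -0.1838  0.046 ]
[396 249   2   3   4] [396.25 250.25] [ 0.5428 -0.1386  0.046 ]
spray 838 [ 0.598 -0.069  0.597] [0.263 0.135 0.904] 1.0491986198551142
drink 800 [0.595 0.085 0.577] [0.258 0.173 0.944] 1.0491986198551142
dish 468 [ 0.605 -0.139  0.532] [0.278 0.274 1.034] 1.0491986198551142
wheel 718 [ 0.554 -0.175  0.532] [0.176 0.346 1.034] 1.0491986198551142
```

```bash
python3 - <<'E'
from h import *
from scipy.optimize import least_squares
t=np.load("top0.npy");d=np.load("top0_d.npy");C=cloud("top",d);C[d==0]=0
u0,v0=392,224; S=8
gray=cv2.cvtColor(t,cv2.COLOR_RGB2GRAY)[v0:v0+34,u0:u0+34]
G=cv2.resize(gray,None,fx=S,fy=S,interpolation=cv2.INTER_CUBIC)
for th in (100,120,140):
    n,l,st,ce=cv2.connectedComponentsWithStats((G<th).astype(np.uint8))
    for i in range(1,n):
        if 200<st[i,4]<3000:
            p=(ce[i]+.5)/S-.5+[u0,v0]; print(th,st[i,2:],p.round(2),onplane("top",p,.046)[0].round(4))
# side
si=np.load("side0.npy"); cv2.imwrite("pics/c2.png",np.hstack([crop("s",si,341,225,30,6,0),cv2.cvtColor(cv2.resize(G,(360,360)),cv2.COLOR_GRAY2BGR)]))
for nm,z,h,(a,b,c,e) in [("spray",.10,.15,(350,405,140,200)),("drink",.11,.13,(235,290,155,215)),("dish",.02,.03,(412,460,155,200)),("wheel",.02,.03,(455,495,200,237))]:
    k=np.zeros((480,640),bool);k[c:e,a:b]=1;k&=(C[...,2]>z)&(C[...,2]<h+.05); P=C[k]; print(nm,len(P),((P.min(0)+P.max(0))/2).round(3),(P.max(0)-P.min(0)).round(3),P[:,2].max())
E
```

```text
100 [  63  144 1447] [420.67 236.15] [ 0.5716 -0.192   0.046 ]
100 [  65   61 2673] [410.14 238.61] [ 0.567  -0.1693  0.046 ]
100 [ 23  20 326] [416.7  236.23] [ 0.5717 -0.1835  0.046 ]
100 [ 22  21 341] [403.78 241.43] [ 0.5613 -0.1555  0.046 ]
100 [ 54  13 362] [405.84 256.81] [ 0.5282 -0.1583  0.046 ]
120 [ 111  156 2364] [419.49 234.84] [ 0.5745 -0.1896  0.046 ]
120 [ 27  25 473] [416.63 236.26] [ 0.5716 -0.1834  0.046 ]
120 [ 25  25 471] [403.77 241.46] [ 0.5613 -0.1554  0.046 ]
spray 986 [ 0.697 -0.105  0.142] [0.064 0.064 0.084] 0.18439927402490397
drink 744 [0.692 0.139 0.119] [0.063 0.064 0.019] 0.12861898151342577
dish 295 [ 0.702 -0.234  0.026] [0.082 0.083 0.011] 0.03140931980079342
wheel 687 [ 0.611 -0.315  0.026] [0.063 0.065 0.012] 0.03259732707049512
```

View pics/c2.png

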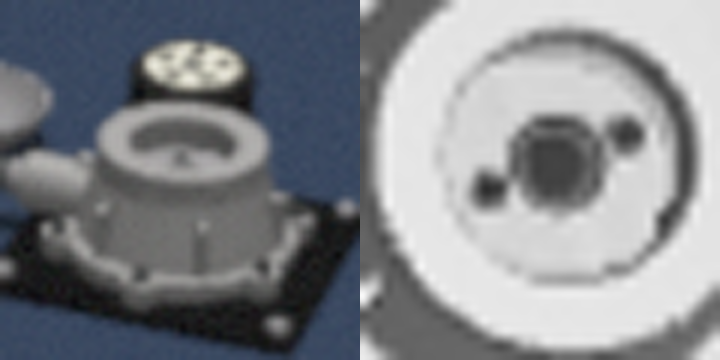

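```bash
cat >> h.py <<'E'
def R(phi): # jaw axis at phi deg, tool down
    a=np.radians(phi); y=np.array([np.cos(a),np.sin(a),0]); z=np.array([0,0,-1.]); return np.c_[np.cross(y,z),y,z]
E
python3 - <<'E'
from h import *
print(R(robot and 0).round(2), robot.read_tcp_rot().round(3) if hasattr(robot.read_tcp_rot(),'round') else robot.read_tcp_rot())
O=np.array([.5665,-.1694])
for ph in(0,180): print("head",ph,np.round(robot.ik([.4866,.2908,.004],R(ph)),1))
for th in (205,180,150,120):
    a=np.radians(th);p=O+.07*np.array([np.cos(a),np.sin(a)])
    for s in (-90,90): 
        q=robot.ik([*p,.05],R(th+s)); print(th,s,None if q is None else np.round(q,1))
E
```

```text
[[-0.  1.  0.]
 [ 1.  0.  0.]
 [ 0.  0. -1.]] [[-0.917 -0.398 -0.001]
 [-0.398  0.917  0.001]
 [ 0.     0.002 -1.   ]]
head 0 [ 50.6  24.3 -27.6   0.  -38.1 129.4]
head 180 [ 50.6  24.3 -27.6   0.  -38.1 -50.6]
205 -90 [ -0.8  18.6 -28.8   0.  -42.6 -64.2]
205 90 [ -0.8  18.6 -28.8   0.  -42.6 115.8]
180 -90 [  2.6  17.3 -30.8   0.  -41.9 -92.6]
180 90 [  2.6  17.3 -30.8   0.  -41.9  87.4]
150 -90 [   6.6   17.2  -31.    -0.   -41.8 -126.6]
150 90 [  6.6  17.2 -31.    0.  -41.8  53.4]
120 -90 [   9.1   18.7  -28.6    0.   -42.7 -159.1]
120 90 [  9.1  18.7 -28.6   0.  -42.7  20.9]
```

```bash
python3 - <<'E'
from h import *
robot.goto([.4866,.2908,.30],R(180))
robot.move_gripper(.75)
robot.servo_line([.4866,.2908,.05],speed=.25)
robot.servo_line([.4866,.2908,.005],speed=.08)
robot.move_gripper(0)
print(robot.read_grip_width()*88,robot.read_position(),robot.read_force(),robot.read_t())
im,d=robot.grab_frame("top");cv2.imwrite("pics/t1.png",crop("t",im,203,283,60,5,0))
E
```

```text
41.14841438055327 [0.4866511  0.29087658 0.00525742] [-0.2052458  -0.898205    3.84754932] 6.4
```

View pics/t1.png

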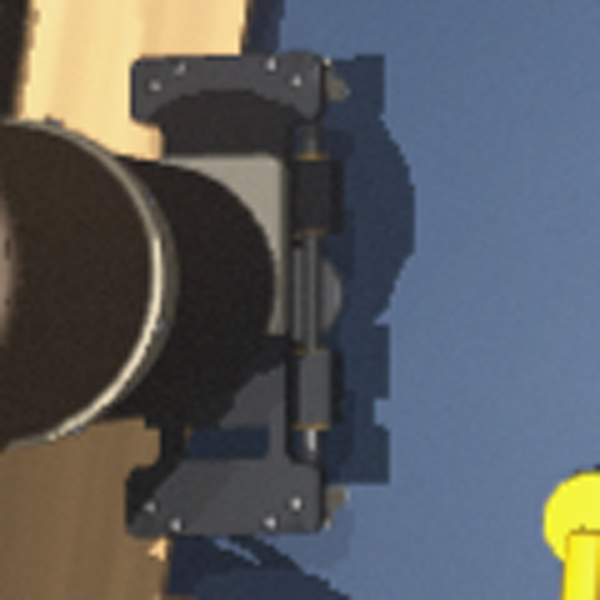

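The grip width reads 41.1 mm, which fits the 42 mm head. The fingers sit around it at crop (310,290). Now I'll pull it out.

```bash
python3 - <<'E'
from h import *
robot.servo_line([.4866,.122,.006],speed=.09)
print(robot.read_grip_width()*88,robot.read_force())
robot.move_gripper(.75)
robot.servo_line([.4866,.122,.10],speed=.2)
robot.goto([.4866,-.06,.15],R(180))
im,d=robot.grab_frame("top");cv2.imwrite("pics/t2.png",crop("t",im,235,285,70,5,0));np.save("t2.npy",im)
print(robot.read_t())
E
```

```text
41.111430076986835 [-0.39472048 -1.23851035 -0.89584192]
10.575
```

View pics/t2.png

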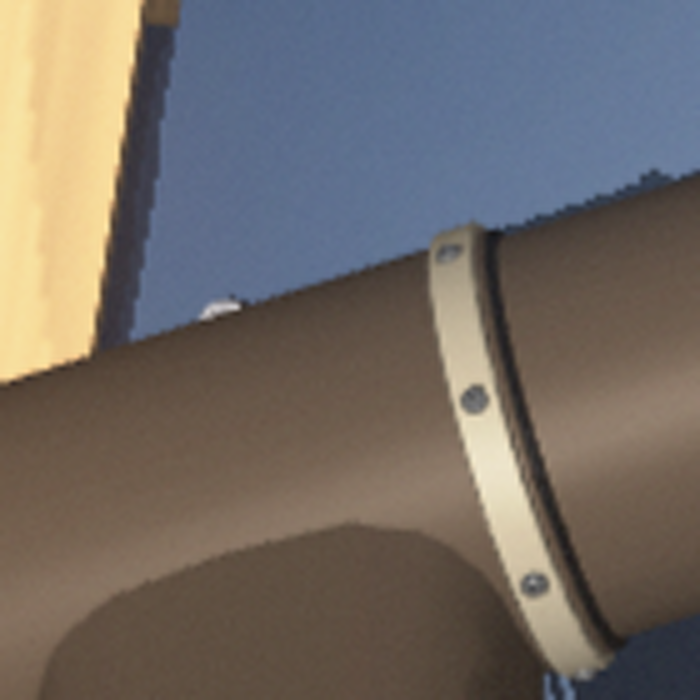

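The arm hides the spanner in this view; only its tip shows, at crop (222,308). I'll move the arm further aside.

```bash
python3 - <<'E'
from h import *
robot.goto([.43,-.28,.25],R(230))
im,d=robot.grab_frame("top");cv2.imwrite("pics/t3.png",crop("t",im,235,285,70,5,0));np.save("t3.npy",im);np.save("t3d.npy",d)
print(robot.read_t())
E
```

```text
11.85
```

View pics/t3.png

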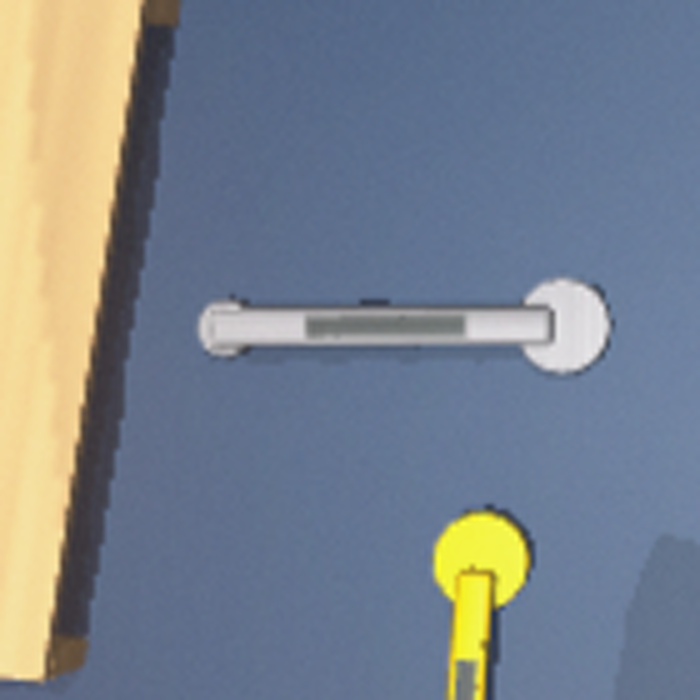

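The spanner lies fully clear of the shelf: wide head at crop (565,326), small end at crop (222,327), bar level. Next I'll measure it.

```bash
cat >> h.py <<'E'
from scipy.optimize import least_squares
def spanner(im,box,z0=0.):
    u0,u1,v0,v1=box;S=6
    c=cv2.resize(im[v0:v1,u0:u1],None,fx=S,fy=S,interpolation=cv2.INTER_CUBIC)
    h=cv2.cvtColor(c,cv2.COLOR_RGB2HSV); m=((h[...,1]<75)&(h[...,2]>105)).astype(np.uint8)
    cs=max(cv2.findContours(m,0,cv2.CHAIN_APPROX_NONE)[0],key=cv2.contourArea)[:,0]
    return (cs+.5)/S-.5+[u0,v0]
def fitc(g,r):
    return least_squares(lambda p:np.hypot(g[:,0]-p[0],g[:,1]-p[1])-p[2],[*np.mean(g[:,:2],0),r],loss="soft_l1",f_scale=.0007).x
E
python3 - <<'E'
from h import *
im=np.load("t3.npy")
cs=spanner(im,(198,300,262,305))
h=onplane("top",cs,.017);w=h[h[:,1]<.131];s=h[h[:,1]>.278]
hw=fitc(w,.021);hs=fitc(s,.0125);print("wide",hw,"small",hs,np.hypot(*(hs-hw)[:2]))
b=onplane("top",cs,.034)
k=(b[:,1]>.16)&(b[:,1]<.24)
for sgn in(0,1):
    q=b[k&((b[:,0]>.486)==bool(sgn))]; p=np.polyfit(q[:,1],q[:,0],1);print("bar edge",np.polyval(p,.2),np.degrees(np.arctan2(1,p[0])))
E
```

```text
wide [0.48769478 0.12224208 0.02226311] small [0.49089272 0.27154422 0.01417169] 0.14933638777821706
bar edge 0.4801980792393721 88.76036497504032
bar edge 0.4983582566583481 88.86674564781816
```

```bash
python3 - <<'E'
from h import *
T=88.8; P=[.4881,.1871]
robot.goto([*P,.12],R(T+90))
robot.move_gripper(.5)
robot.servo_line([*P,.011],speed=.12)
robot.move_gripper(0)
print(robot.read_grip_width()*88,robot.read_position(),robot.read_force())
robot.servo_line([*P,.16],speed=.2)
a=np.radians(200.2); O=np.array([.5660,-.1694]); p=O+.065*np.array([np.cos(a),np.sin(a)])
robot.goto([*p,.16],R(290.2))
robot.servo_line([*p,.087],speed=.15)
robot.dwell(.2)
print(robot.read_position(),robot.read_force(),robot.read_ft_torque(),robot.read_t())
for n in("top","side"):
    im,d=robot.grab_frame(n);np.save(n+"4.npy",im);np.save(n+"4d.npy",d)
a=crop("t",np.load("top4.npy"),408,240,50,4,0);b=crop("t",np.load("side4.npy"),341,225,40,5,0);cv2.imwrite("pics/h4.png",np.hstack([a,b]))
E
```

```text
15.293965582035298 [0.48821519 0.18715678 0.01118375] [-1.00181627  0.05351413  2.23122392]
[ 0.50574838 -0.19186545  0.08810309] [ 0.69274331  0.91601145 -1.21769116] [-0.13671033  0.13567739 -0.0111852 ] 19.9
```

View pics/h4.png

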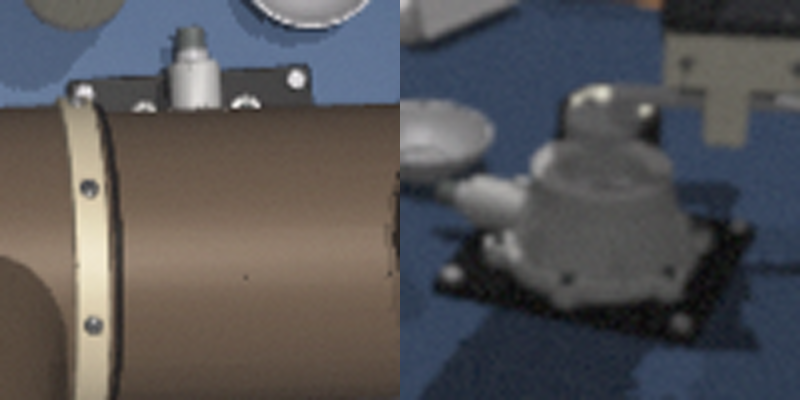

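The top view is blocked by the forearm. In the side view the head hovers above the bore, at crop (615,105). I'll compare head and collar in this one view, so the camera bias cancels.

```bash
python3 - <<'E'
from h import *
a=np.load("side0.npy");b=np.load("side4.npy");d0=np.load("side0_d.npy");d4=np.load("side4d.npy")
u0,u1,v0,v1=325,395,200,240
S=10
f=lambda x:cv2.resize(x[v0:v1,u0:u1,::-1],None,fx=S,fy=S,interpolation=cv2.INTER_CUBIC)
cv2.imwrite("pics/s4.png",np.vstack([f(b),f(a)])[:, :700][:800])
cv2.imwrite("pics/s4.png",cv2.resize(np.vstack([f(b),f(a)]),(525,600)))
# predicted
O=np.array([.566,-.1694]);t=np.linspace(0,2*np.pi,9)[:-1]
r=lambda c,R,z:np.c_[c[0]+R*np.cos(t),c[1]+R*np.sin(t),0*t+z]
print("head pred",proj("side",r(O,.021,.0941)).round(1).tolist())
print("rim pred",proj("side",r(O,.039,.062)).round(1).tolist())
C=cloud("side",d4);k=(C[...,2]>.088)&(C[...,2]<.100)&(abs(C[...,0]-.566)<.03)&(abs(C[...,1]+.1694)<.03)&(d4>0)
print(k.sum(),C[k].min(0),C[k].max(0),np.argwhere(k).min(0),np.argwhere(k).max(0))
C=cloud("side",d0);k=(abs(C[...,2]-.062)<.003)&(np.hypot(C[...,0]-.566,C[...,1]+.1694)<.05)&(d0>0)
print(k.sum(),C[k].min(0),C[k].max(0))
E
```

```text
head pred [[334.4, 206.9], [334.6, 209.5], [339.0, 211.4], [345.0, 211.6], [348.9, 209.8], [348.6, 207.2], [344.2, 205.3], [338.4, 205.1]]
rim pred [[327.9, 216.0], [328.1, 221.0], [336.1, 224.8], [347.2, 225.0], [354.4, 221.5], [353.7, 216.5], [345.7, 212.9], [335.2, 212.7]]
104 [ 0.5486012  -0.18561669  0.08853285] [ 0.58895666 -0.1463839   0.09964311] [205 333] [213 348]
176 [ 0.52777765 -0.20895156  0.05905608] [ 0.60524919 -0.12800448  0.06497878]
```

View pics/s4.png

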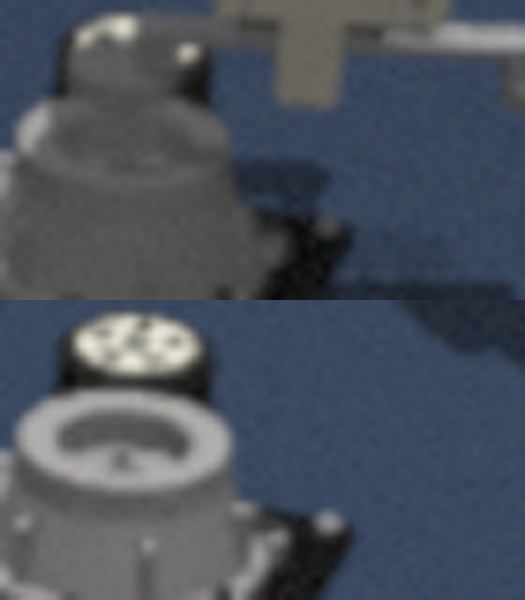

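```bash
python3 - <<'E'
from h import *
x,y,_=robot.read_position(); a=np.radians(200.2); p=np.array([.5660,-.1694])+.065*np.array([np.cos(a),np.sin(a)])
robot.servo_line([*p,.060],speed=.08)
f0=np.array(robot.read_force());print(f0)
for z in (.057,.055,.053,.051,.050):
    robot.servo_line([*p,z],speed=.03)
    f=np.array(robot.read_force())-f0; print(z,robot.read_position()[2],f.round(2),np.round(robot.read_ft_torque(),2))
    if np.abs(f[2])>8: break
print(robot.read_t())
E
```

```text
[ 0.03088386 -1.05397497 -1.35545496]
0.057 0.057168722991926504 [ 0.69  0.25 -0.52] [-0.11  0.15 -0.01]
0.055 0.05497615117188427 [ 0.28  0.27 -0.68] [-0.13  0.13  0.03]
0.053 0.05287963051165727 [-0.15  0.23 -0.36] [-0.14  0.14 -0.02]
0.051 0.05084193316894626 [-0.15  0.73 -0.09] [-0.09  0.14  0.04]
0.05 0.05006417501212804 [0.57 0.35 0.95] [-0.16  0.14 -0.04]
21.7333
```

The pins went in with no contact force, and z reached the seated height. Now I'll turn in steps and watch for the stop.

```bash
cat > turn.py <<'E'
from h import *
import sys
O=np.array([.5660,-.1694]);th0,th1,st,lim=map(float,sys.argv[1:5])
def pose(th):
    a=np.radians(th);return O+.065*np.array([np.cos(a),np.sin(a)])
th=th0
while th>th1:
    th-=st
    p=pose(th); robot.servo_line([*p,.050],R(th+90),speed=.06)
    f=np.array(robot.read_force())-[.03,-1.05,-1.36]; a=np.radians(th); rad=np.array([np.cos(a),np.sin(a)]);tan=np.array([np.sin(a),-np.cos(a)]) # clockwise
    print(round(th,1),"cw %.1f rad %.1f z %.1f"%(f[:2]@tan,f[:2]@rad,f[2]),"tz",round(robot.read_ft_torque()[2],2),np.round((np.array(robot.read_position())[:2]-p)*1000,1))
    if f[:2]@tan<-lim: print("stop");break
print(robot.read_t(),robot.read_grip_width()*88)
E
python3 turn.py 200.2 152 6 11
```

```text
194.2 cw -0.0 rad 5.0 z 3.3 tz -0.01 [-1.  -0.2]
188.2 cw -0.0 rad 6.5 z 5.4 tz 0.06 [-1.3 -0.3]
182.2 cw -1.7 rad 5.8 z 3.4 tz 0.02 [-1.3 -0.3]
176.2 cw -0.7 rad 5.4 z 3.4 tz 0.01 [-1.3 -0.2]
170.2 cw -0.4 rad 5.6 z 4.6 tz 0.05 [-1.4 -0.1]
164.2 cw -0.3 rad 6.2 z 5.3 tz 0.03 [-1.4 -0. ]
158.2 cw -1.2 rad 6.1 z 4.7 tz 0.04 [-1.4  0. ]
152.2 cw -0.7 rad 6.6 z 5.8 tz 0.01 [-1.4  0.1]
146.2 cw -1.0 rad 7.3 z 4.5 tz -0.05 [-1.3  0.2]
24.1333 15.711531121623802
```

```bash
python3 - <<'E'
from h import *
print(robot.read_force(),robot.read_position(),robot.read_qvel())
for n in("top","side"):
    im,d=robot.grab_frame(n);np.save(n+"5.npy",im);np.save(n+"5d.npy",d)
a=crop("t",np.load("top5.npy"),408,240,50,4,0);b=crop("t",np.load("side5.npy"),341,225,40,5,0);cv2.imwrite("pics/h5.png",np.hstack([a,b]))
E
```

```text
[-6.58868432  2.18963605  3.17589686] [ 0.5107065  -0.1330187   0.04974416] [-0.212474   -0.00263979 -0.13523733  0.02842316 -0.01231095  1.0962157 ]
```

View pics/h5.png

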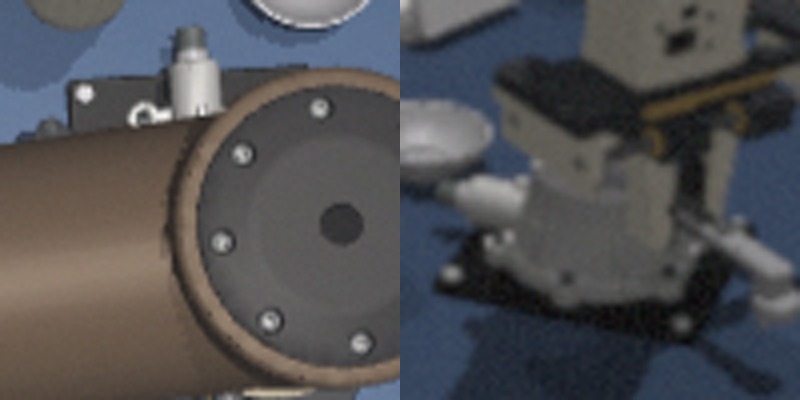

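```bash
python3 - <<'E'
from h import *
d=np.load("side5d.npy");C=cloud("side",d);im=np.load("side5.npy")
a=np.radians(146.2);O=np.array([.566,-.1694])
L=(C[...,:2]-O)@[np.cos(a),np.sin(a)];W=(C[...,:2]-O)@[-np.sin(a),np.cos(a)]
for l in np.arange(-.03,.17,.01):
    k=(abs(L-l)<.005)&(abs(W)<.02)&(d>0)&(C[...,2]<.13)&(C[...,2]>.03)
    if k.sum(): print(round(l,3),k.sum(),np.percentile(C[k][:,2],[5,50,95]).round(3),np.median(W[k]).round(4), (W[k].min()*1e3).round(1),(W[k].max()*1e3).round(1))
E
```

```text
0.01 11 [0.059 0.068 0.075] -0.007 -8.5 0.3
0.02 16 [0.062 0.067 0.077] -0.008 -18.4 -1.8
0.03 32 [0.044 0.059 0.072] -0.0144 -19.9 -5.2
0.04 30 [0.031 0.037 0.059] -0.012 -19.0 11.1
0.05 5 [0.03  0.033 0.087] -0.0018 -12.1 9.2
0.06 24 [0.053 0.08  0.095] 0.0084 2.0 13.0
0.07 116 [0.057 0.083 0.125] 0.0059 -19.9 19.9
0.08 45 [0.067 0.077 0.117] 0.0028 -19.7 19.0
0.09 19 [0.071 0.076 0.13 ] -0.0016 -9.2 12.1
0.1 36 [0.071 0.123 0.129] -0.003 -19.9 18.9
0.11 17 [0.068 0.074 0.077] -0.0052 -9.4 5.1
0.12 16 [0.07  0.073 0.076] -0.0037 -9.3 5.6
0.13 17 [0.068 0.073 0.076] -0.0034 -10.6 5.3
0.14 27 [0.054 0.069 0.075] -0.0061 -10.8 6.6
0.15 61 [0.049 0.062 0.075] -0.0037 -12.6 11.4
0.16 24 [0.049 0.054 0.058] -0.0018 -9.6 8.0
```

By depth the bar is level, with its top at z≈0.073, so the pins are fully in the holes and the ring is following. I'll continue to the stop.

```bash
python3 turn.py 146.2 108 4 14
```

```text
142.2 cw -0.5 rad 7.4 z 5.9 tz 0.06 [-1.3  0.2]
138.2 cw -1.2 rad 7.5 z 5.3 tz -0.01 [-1.3  0.3]
134.2 cw -3.9 rad 5.6 z 5.6 tz 0.31 [-2.  -0.2]
130.2 cw -11.1 rad 3.1 z 5.5 tz 0.6 [-3.5 -1.2]
126.2 cw -17.5 rad -2.4 z 6.6 tz 0.71 [-5.3 -2.5]
stop
25.4833 15.983789902768427
```

The load rose sharply from about 136°, after roughly 64° of travel including slack. That falls within the expected 0.5–1.3 rad, so it looks like the stop. I'll back off within the slack, lift out and look at the ring before laying the spanner down.

```bash
python3 - <<'E'
from h import *
O=np.array([.5660,-.1694])
def pose(th):
    a=np.radians(th);return O+.065*np.array([np.cos(a),np.sin(a)])
for th in (134,141):
    robot.servo_line([*pose(th),.050],R(th+90),speed=.05)
print(robot.read_force(),robot.read_ft_torque())
robot.servo_line([*pose(141),.065],speed=.05); print(robot.read_force())
robot.servo_line([*pose(141),.16],speed=.15)
P=[.4881,.1871]
robot.goto([*P,.12],R(178.8))
im,d=robot.grab_frame("top");np.save("top6.npy",im);cv2.imwrite("pics/top6.png",im[:,:,::-1])
S=8;u0,v0=392,224
G=cv2.resize(im[v0:v0+34,u0:u0+34,::-1],None,fx=S,fy=S,interpolation=cv2.INTER_CUBIC);cv2.imwrite("pics/ring6.png",G)
n,l,st,ce=cv2.connectedComponentsWithStats((cv2.cvtColor(G,cv2.COLOR_BGR2GRAY)<105).astype(np.uint8))
for i in range(1,n):
    if 200<st[i,4]<4000:
        p=(ce[i]+.5)/S-.5+[u0,v0]; print(st[i,2:],p.round(2),onplane("top",p,.046)[0].round(4))
print(robot.read_grip_width()*88,robot.read_t())
E
```

```text
[-3.52891359  0.96667565  0.26369249] [ 0.43089548  1.37101627 -0.00782639]
[-0.86841013 -0.07211118 -1.49386486]
[  92  259 3967] [394.32 238.4 ] [ 0.5684 -0.1356  0.046 ]
[  62  144 1373] [420.69 236.2 ] [ 0.5715 -0.192   0.046 ]
[ 21  21 348] [404.05 234.97] [ 0.5752 -0.1567  0.046 ]
[  65   63 2611] [410.13 238.63] [ 0.5669 -0.1693  0.046 ]
[ 24  20 350] [416.1  242.56] [ 0.5581 -0.1816  0.046 ]
15.925251728981547 28.7667
```

View pics/top6.png

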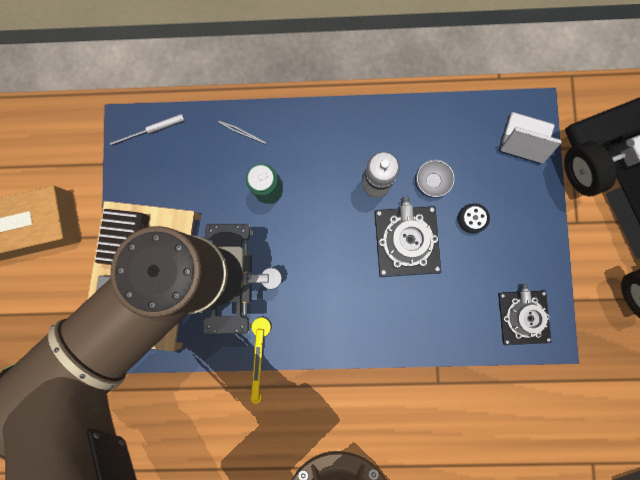

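View pics/ring6.png

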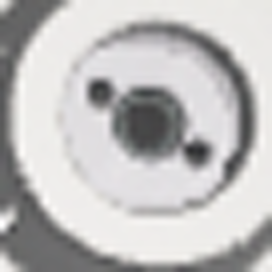

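The top view shows the ring holes now at (404.0,235.0) and (416.1,242.6). The hole line went from 110.2° to 55.5°, so the ring turned 0.955 rad clockwise, within the stated range. Everything else still stands where it was. The bar angle at the stop and the ring's final angle differ a little more than the pin slack explains, so I'll check for skew in the grip and then repeat the turn once to confirm it is home.

```bash
python3 - <<'E'
from h import *
im=np.load("top6.npy")
cv2.imwrite("pics/sp6.png",crop("t",im,262,280,25,12,0))
cs=spanner(im,(250,300,262,300)); h=onplane("top",cs,.125)
w=h[h[:,1]<.131]; print(len(w),fitc(w,.021),robot.read_position())
b=onplane("top",cs,.143);k=(b[:,1]>.133)&(b[:,1]<.148);print(b[k][:,0].min(),b[k][:,0].max(),b[:,1].max())
E
```

```text
254 [0.48866142 0.12208244 0.02167755] [0.48817137 0.18644681 0.1197295 ]
0.4732348728300826 0.504148922694517 0.16012655274817816
```

View pics/sp6.png

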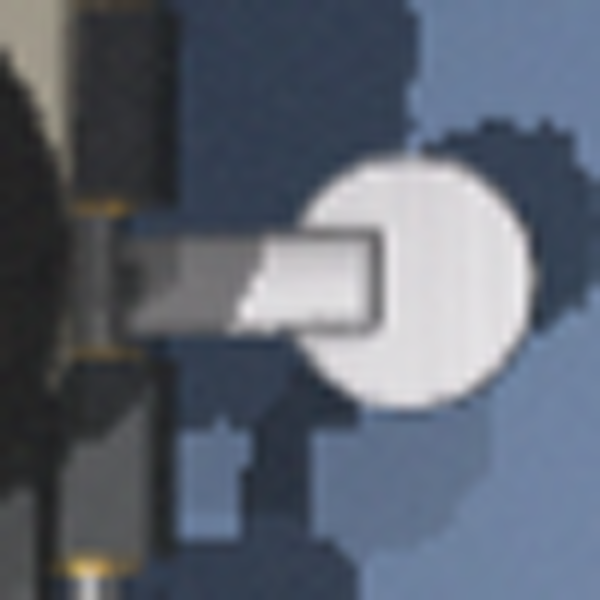

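Head and bar show no real skew in the grip (about 1°). Now I'll reinsert at the ring's present angle and press against the stop once more.

```bash
python3 - <<'E'
from h import *
O=np.array([.5660,-.1694]);T=146.
def pose(th):
    a=np.radians(th);return O+.065*np.array([np.cos(a),np.sin(a)])
robot.goto([*pose(T),.16],R(T+90))
robot.servo_line([*pose(T),.062],speed=.15)
f0=np.array(robot.read_force());ok=True
for z in (.057,.053,.050):
    robot.servo_line([*pose(T),z],speed=.03)
    f=np.array(robot.read_force())-f0; print(z,robot.read_position()[2],f.round(2))
    if abs(f[2])>8: ok=False;print("blocked");break
print(robot.read_t())
E
python3 turn.py 146 131 2.5 11
```

```text
0.057 0.057307761612460845 [ 0.55 -0.22  0.16]
0.053 0.052825389509613116 [-0.54  1.56 -0.9 ]
0.05 0.049700796511242686 [-0.56  1.87  0.25]
31.8583
143.5 cw 1.0 rad 0.6 z -1.1 tz 0.01 [0.1 0.1]
141.0 cw -0.3 rad 1.3 z 0.4 tz -0.02 [-0.2 -0. ]
138.5 cw 0.2 rad 4.2 z 1.5 tz -0.0 [-0.7  0.1]
136.0 cw -1.5 rad 4.5 z 2.6 tz 0.2 [-1.4 -0.1]
133.5 cw -3.6 rad 3.2 z 1.3 tz 0.48 [-2.1 -0.6]
131.0 cw -7.3 rad 2.0 z 1.2 tz 0.59 [-3.  -1.1]
33.3583 16.055233816421747
```

The load comes on at the same angle as before, so the ring is on its stop. Now I'll lift out, check the ring and lay the spanner down.

```bash
python3 - <<'E'
from h import *
O=np.array([.5660,-.1694])
def pose(th):
    a=np.radians(th);return O+.065*np.array([np.cos(a),np.sin(a)])
for th in (136,141): robot.servo_line([*pose(th),.050],R(th+90),speed=.05)
robot.servo_line([*pose(141),.065],speed=.05); print(robot.read_force())
robot.servo_line([*pose(141),.16],speed=.15)
P=[.4881,.1871]
robot.goto([*P,.10],R(178.8))
im,d=robot.grab_frame("top");np.save("top7.npy",im)
S=8;u0,v0=392,224
G=cv2.resize(im[v0:v0+34,u0:u0+34,::-1],None,fx=S,fy=S,interpolation=cv2.INTER_CUBIC)
n,l,st,ce=cv2.connectedComponentsWithStats((cv2.cvtColor(G,cv2.COLOR_BGR2GRAY)<105).astype(np.uint8))
hs=[onplane("top",(ce[i]+.5)/S-.5+[u0,v0],.046)[0] for i in range(1,n) if 250<st[i,4]<500]
print(hs); 
if len(hs)==2: v=hs[0]-hs[1];print(np.degrees(np.arctan2(v[1],v[0]))%180)
robot.servo_line([*P,.025],speed=.12)
f0=np.array(robot.read_force())
for z in (.018,.015,.0135,.0125,.0115,.011):
    robot.servo_line([*P,z],speed=.02); f=np.array(robot.read_force())-f0; print(z,robot.read_position()[2],f[2])
    if f[2]>2.5: break
print(robot.read_t())
E
```

```text
[-0.23317421  0.02325425 -1.09579623]
[array([ 0.5751756 , -0.15667188,  0.046     ]), array([ 0.55811783, -0.18157446,  0.046     ])]
55.58963645509062
0.018 0.01798527348154379 0.15425953460339104
0.015 0.014826527979592961 -0.012356403156159823
0.0135 0.013425708394844017 0.019633710415875694
0.0125 0.012514683618719973 0.03670972724265664
0.0115 0.011596273444469826 1.7059941485511576
0.011 0.011201751056599277 4.382390891589633
39.1167
```

The ring angle is unchanged at 55.6°, so it is home on the stop. The pins now touch the mat at the expected height. I'll release, retreat and look.

```bash
python3 - <<'E'
from h import *
P=[.4881,.1871]
robot.move_gripper(.45)
robot.servo_line([*P,.14],speed=.15)
robot.goto([.43,-.28,.25],R(230))
robot.dwell(.3)
im,d=robot.grab_frame("top");np.save("top8.npy",im);np.save("top8d.npy",d);cv2.imwrite("pics/top8.png",im[:,:,::-1])
cs=spanner(im,(198,300,262,305));h=onplane("top",cs,.017);print(fitc(h[h[:,1]<.131],.021),fitc(h[h[:,1]>.278],.0125))
C=cloud("top",d);C[d==0]=0
for u,v in((203,283),(230,283),(255,283),(270,283)): print(C[v,u].round(3))
for nm,z,hh,(a,b,c,e) in [("spray",.10,.15,(350,405,140,200)),("drink",.11,.13,(235,290,155,215)),("dish",.02,.03,(412,460,155,200)),("wheel",.02,.03,(455,495,200,237))]:
    k=np.zeros((480,640),bool);k[c:e,a:b]=1;k&=(C[...,2]>z)&(C[...,2]<hh+.05); Q=C[k]; print(nm,((Q.min(0)+Q.max(0))/2).round(3))
print(robot.read_t())
E
```

```text
[0.48829097 0.12258225 0.02210581] [0.49001593 0.27276045 0.01360343]
[ 0.485  0.291 -0.001]
[0.483 0.222 0.036]
[0.481 0.168 0.034]
[0.48  0.135 0.032]
spray [ 0.697 -0.105  0.143]
drink [0.692 0.14  0.119]
dish [ 0.702 -0.234  0.025]
wheel [ 0.611 -0.316  0.026]
42.8833
```

View pics/top8.png

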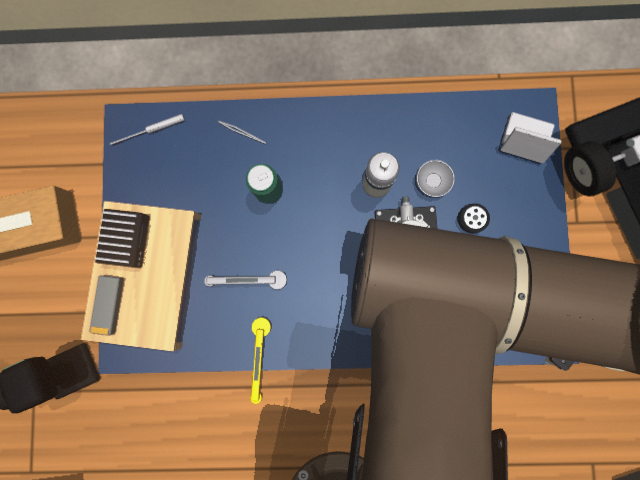

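The spanner lies level on the mat, with its wide head at (278,281) and small end at (209,281). It is clear of the case, the shelf and the yellow one. The cans, dish and wheel have not moved.

```bash
python3 -c "
from rig import robot
robot.job_done();print(robot.read_t())"
```

```text
the job is handed in; nothing more can be done
the job is handed in; nothing more can be done
```

The ring is turned home and the spanner is back on the mat; I handed the job in at about 43 s of the 64 s. I gripped the spanner by its wide head, pulled it out from under the shelf and re-gripped it on the bar. The bar pointed to the side away from the spray can for the turn.

**Ring:**
- It turned 54.7° (0.955 rad) clockwise, inside the expected 0.5–1.3 rad.
- I then put the pins back in and pressed again. The load rose at the same angle as before, and the ring stayed put (55.5° and then 55.6° in the top camera), so it is on its stop.

**Spanner and other objects:** the spanner stands level on the mat, clear of the case. In the last picture the spray can, drink can, dish and wheel were all within 1 mm of where they started.

**Checks that disagreed:**
- The wrist readings while turning showed less load (about 0.1 N m) than the stated 0.3 N m.
- Pressed against the stop, the bar went up to 8° further than the pin clearance explains. I put this down to give in the arm, grip and stop, because the second press left the ring unmoved.
- Close to the bore, the arm blocked the top camera. I judged the fit of the pins from contact force, height and side-camera depth instead.

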